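Close the retaining tab of a packing tray

TASK

The black disk drive lies ready for the office move in the blue packing tray. With a fingertip, without gripping anything, push the upright white tab over the drive until it lies flat, then keep it pressed down and push its red ridge so that the tab's free edge slides beneath the orange lip, all the way to the stop, and let go. Leave the drive lying in the tray and do not shift the things around it.

Things in the scene. Friction and masses are not known exactly. Their poses are not given: they have to be found in the camera images.
- tray: blue plastic packing tray screwed to the desk, 210 x 150 mm, 42 mm high to its deck tops. Origin: centre of its underside; z up. Its +x axis points from the hinge end to the orange lip: the tab folds over and is pushed in this direction. Tray yaw differs from run to run. The open compartment between the two end decks spans x -55 to +55 mm, floor 6 mm up
- hinge (a point): the tab's hinge axis (along tray y), at tray x = -62 mm plus the carriage value, y 0, 46 mm above the desk. It sits at the front of an aluminium sliding block, 30 x 84 mm, on the tray's rear deck, between two low aluminium rails with tops 50 mm above the desk
- carriage (a joint): slide of hinge block and tab along tray +x, in m: 0 fully back, 0.028 at the stop, fully forward. It stays where left; about 2 N of friction to move. At the start between 0 and 0.004. At values below about 0.008 the tab folds down clear of the lip; further forward its edge would land on top of the lip
- tab (a joint): fold angle of the tab, in rad: 0 flat (closed, pointing along tray +x), 1.57 upright, at the start 1.3 to 1.9. A weak spring lifts it again if it is let go flat and not tucked (about 0.2 N at the edge); folding it takes under 1.5 N. Tucked and let go, it rests against the lip's underside at about 0.03 to 0.04
- ridge_foot (a point): on the tab's outer face (turned away from the lip when upright, the top when flat), on its centre line 75 mm from the hinge axis, at the foot of the red ridge's steep face. Its x axis runs from hinge to free edge, z out of the outer face. The ridge is 60 mm wide, 9 mm high; its steep face looks to the hinge, its far side slopes down within 17 mm. Press on the smooth 65 mm between hinge and ridge
- tab_edge (a point): middle of the white tab's free edge on its outer face, 114 mm from the hinge axis; same axes as ridge_foot. The tab is a rigid plate 76 mm wide, 4 mm thick; flat, its top is 48 mm above the desk
- tab_pad: grey felt pad, 70 x 70 x 2 mm, on the tab's inner face (the face that comes to lie over the drive); fingers have no business there, touching it counts as gripping the tab
- lip_edge (a point): where the underside of the orange lip begins, at tray x = 67 mm, y 0, 52 mm above the desk (4 mm above the flat tab's top). The lip is a 50 mm wide fixed plate, 5 mm thick, running on to x = 98 mm; a short lead-in slopes up from this edge to tray x = 60 mm, its highest point 63 mm above the desk
- drive: black disk drive with a silver inset, 84 x 120 x 24 mm, loose in the tray's compartment, top 30 mm above the desk, 14 mm below the closed tab; origin at the centre of its underside
- mug: white mug, 80 mm across, 90 mm high, loose; origin at the centre of its underside, handle at its +y
- tape: brown roll of tape lying flat, 90 mm across, 24 mm high, loose; origin at the centre of its underside
- stapler: black and red stapler, 130 x 35 x 61 mm, loose; origin at the centre of its underside
- cleaner: white plastic bottle, 48 mm across, 120 mm high, loose; origin at the centre of its underside
- carton: small closed cardboard carton, 120 x 90 x 60 mm, loose; origin at the centre of its underside
- punch: blue hole punch on a dark base, 90 x 110 x 52 mm, loose; origin at the centre of its underside

How it is judged (in metres and radians):
At the end, for the whole second after the job is handed in: The tab lies flat (under 0.08 rad) with its edge beneath the lip, pushed to within 6 mm of the stop (carriage above 0.022), and stays so by itself with the robot clear; the drive has moved under 20 mm and lies still, the other loose things have moved under 30 mm (value of joint tab below 0.08 rad and value of joint carriage above 0.022 m and x of tab_edge in the frame of lip_edge above 0.006 m and z of tab_edge in the frame of lip_edge below 0.002 m and distance of drive from where it was at the start of the episode below 0.02 m and linear speed of drive below 0.02 m/s and distance of each of mug, tape, stapler, cleaner, carton, punch from where it was at the start of the episode below 0.03 m); the robot touches nothing.
It fails at once if the tab is gripped, or pushed on its grey inner face (over 1 N between fingers and felt pad) (contact force between the fingers and tab_pad above 1 N).
It fails at once if the drive is lifted or shifted by more than 20 mm (distance of drive from where it was at the start of the episode above 0.02 m).
It fails at once if a bystander is lifted, carried or shifted by more than 30 mm (distance of any of mug, tape, stapler, cleaner, carton, punch from where it was at the start of the episode above 0.03 m).
It also fails if it takes over 45 s, if anything falls off the work surface, if the arm or the gripper's body presses on something with over 40 N, if the wrist force passes 120 N, or if a joint passes its speed limit or range.

ROBOT

A 7-joint arm with a two-finger parallel gripper is mounted at the origin on the work surface. World frame = base frame: x ahead of the robot, y to its left, z up, the work surface at z = 0. Lengths are in mm, angles in rad, forces in N, time in s.
With the tool pointing down it reaches from about 400 to 925 mm from the base axis. Payload 5.6 kg.
Tool frame: the origin (TCP) lies midway between the tips of the shut fingers; the grasp point (between the pads) lies pinch_z behind it (pinch_z is the distance from the TCP to the grasp point, in mm); z points along the fingers, y is the direction in which the jaws open and shut (so a half turn about z gives the same grasp; the last joint's range is limited). The gripper opens to 85 mm and grips with 20 to 120 N. Pads are 22 mm wide; open, the fingers measure 114 mm over their backs; the gripper's body (76 mm by 85 mm) begins 54 mm behind the grasp point. The pads swing forward as they close: fully open they stand 13 mm farther back than shut.
Start: joints at [1.301, 0.468, -0.012, 1.603, 0.006, 1.071, -0.056], TCP at [146.116, -633.372, 199.09] pointing down, gripper open.
Joint ranges: [-2.53, 2.53], [-0.31, 2.02], [-1.57, 1.55], [0.28, 2.44], [-1.29, 4.43], [0.15, 1.84], [-2.92, 2.92]. Speed limits (rad/s): [2.57, 2.57, 3.14, 3.14, 3.14, 3.14, 3.14].

INTERFACE

Orientations are given as a unit quaternion [w, x, y, z].
In Python, from cell import state, read_camera, get_calibration, hand_in, recognise, silhouettes, pinch_z gives the robot as it stands.
- The arm moves only by the tool servo_tool, never from a script. Its argument "commands" is text: rows parted by semicolons, each of 5 numbers parted by spaces: the finger opening in m, from 0 to 0.0854, then the shift along the tool's x, y, z in m, then the turn about the tool's z in rad. In form: gripper dx dy dz turn; .... A call has 1 to 5 rows; each row is the pose to reach, as a shift and turn from the pose commanded when the call began, along the tool's axes at that moment; what a row does not reach only later rows make up. A row lasts 1/12 s, in which the tool goes at most 41.7 mm and 7.16 degrees, less where a joint would pass 70% of its speed; a pose out of reach is approached as far as the arm can. A call with a gripper value outside its range is refused whole. The fingers move at their own pace and stop on an object; "grip_force" is the grip in N (left out, the last holds). Time passes only in rows, so rows that repeat a pose let the fingers close. It gives the time, the measured TCP pose, the force and the opening at its end, in the units of the state.
- state(): the state, without advancing time (a new reading comes with each control period).
- read_camera(name): name is "scene" or "top" or "wrist"; returns the picture (384x512x3 uint8, blue, green, red); there is no depth.
- get_calibration(name): a dict with "intrinsics" (3x3 intrinsics, pixels), "R" (3x3) and "t" (3): a world point X has camera coordinates R X + t. Camera axes: x right, y down, z forward; pixel columns grow to the right and rows downward; lengths in mm; the calibration is good to about 2 mm. A picture is of the moment at which its call begins: read the wrist's pose just before it. get_calibration takes no time and is no camera call; for the wrist camera it gives the pose at the moment of the call.
- hand_in(): hands the job in, once; it reports no verdict.
Trained networks look in the newest picture that a camera, given by its name, has taken for a name from the list of things; names that differ only in an ending like _2 or _b are one class to them, and where a whole thing is asked for, a point or a joint stands for the part that bears it (a point fixed in the world has none). Each returns a list of dicts, best first, with "confidence" (0 to 1); they miss things now and then, are a little off and sometimes report something else, mostly with a low value. They report only what shows in the picture. A call takes as long as a camera call.
- recognise(camera, query): "uv" ([column, row] in pixels, amid what is visible of it).
- silhouettes(camera, query): "region" (384x512 bool, what is visible of it) and "uv" ([column, row] in pixels, amid what is visible of it).
The state is a dict: "time_s": time; "joint_pos": joint angles; "qd": joint speeds; "joint_efforts": joint torques, N m; "tool_pos": TCP position; "ee_rot": TCP orientation; "contact_force": force on the tool from outside, world axes, zero at the start; "wrist_torque": the same for the moment, N m; "gripper_width": finger opening in mm.
Only numpy, scipy, OpenCV 4.12 (cv2) and the standard library are available. Lean on these libraries where they do the work, as an engineer would, in place of code of your own. Each camera call takes 0.05 s, during which the arm holds its last target.

## Working session

There is one attempt and no reset: what is moved stays moved. The work goes in short steps, Python scripts to look and compute and a tool call to move; the robot and the scene stay as the last step left them, time stands still between calls to the robot, and variables do not carry over. Pictures are saved under pics/ and viewed, and the job is handed in when it is done.

Besides the shell and the picture viewer there is one more tool, called after "Request:" by a JSON object that holds its "method" and its "body". servo_tool: Moves the arm, as the interface text tells. Its arguments: {"type":"object","properties":{"commands":{"type":"string"},"grip_force":{"type":"number"}},"required":["commands"]}

```bash
ls; mkdir -p pics; python3 - <<'E'
from cell import *
import cv2
s=state();print(s)
print(pinch_z)
for c in ["scene","top","wrist"]:
    im=read_camera(c);cv2.imwrite(f"pics/{c}0.png",im)
    k=get_calibration(c);print(c,k)
E
```

```text
pics
{'time_s': 0.0, 'joint_pos': array([ 1.3009887 ,  0.46839043, -0.01158707,  1.60365186,  0.00605337,
        1.07139183, -0.05628349]), 'qd': array([-0.00089045, -0.00128347, -0.00064438,  0.00024078, -0.00020384,
        0.00128725, -0.00055104]), 'joint_efforts': array([-4.28306903e-04, -5.32385087e+01,  2.15738296e-02, -2.51306337e+01,
        1.14575299e-02,  7.88146601e-03, -1.70786222e-05]), 'tool_pos': array([ 145.92628098, -632.76352023,  198.11810539]), 'ee_rot': array([-8.83914288e-04,  9.93578294e-01,  1.13143078e-01, -1.90951195e-04]), 'contact_force': array([-0.34212614, -0.93005814, -0.12025402]), 'wrist_torque': array([ 0.01329435, -0.0371542 , -0.02395882]), 'gripper_width': 85.56959342119724}
18.700000000000003
scene {'intrinsics': array([[398.62944318,   0.        , 250.71105725],
       [  0.        , 398.62944318, 193.92779176],
       [  0.        ,   0.        ,   1.        ]]), 'R': array([[-0.62601641,  0.7797994 ,  0.00404293],
       [ 0.66779049,  0.53875944, -0.51360893],
       [-0.4026901 , -0.31882779, -0.85801487]]), 't': array([ 351.75298956, -339.51556778, 1670.00464137])}
top {'intrinsics': array([[382.73902803,   0.        , 252.01117252],
       [  0.        , 382.73902803, 195.45111324],
       [  0.        ,   0.        ,   1.        ]]), 'R': array([[-0.01197327, -0.99989701, -0.00791216],
       [-0.98624322,  0.01311367, -0.16477968],
       [ 0.16486647,  0.00583036, -0.98629866]]), 't': array([  25.72312761,  587.06608182, 1181.15969545])}
wrist {'intrinsics': array([[343.05982135,   0.        , 260.99159544],
       [  0.        , 343.05982135, 193.07988821],
       [  0.        ,   0.        ,   1.        ]]), 'R': array([[ 2.24560659e-01, -9.74459799e-01, -7.81502041e-04],
       [-9.29462948e-01, -2.14432053e-01,  3.00195807e-01],
       [-2.92696325e-01, -6.66857910e-02, -9.53877281e-01]]), 't': array([-650.06702378,  -39.1323509 ,  379.83474559])}
```

View pics/scene0.png

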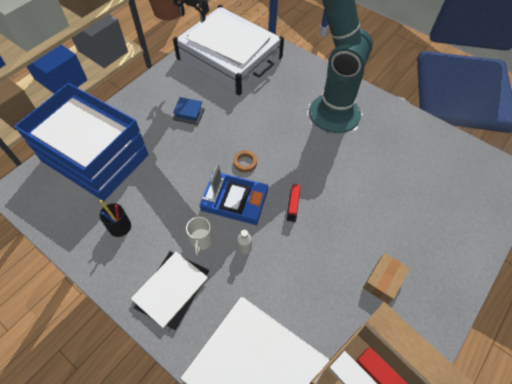

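View pics/top0.png

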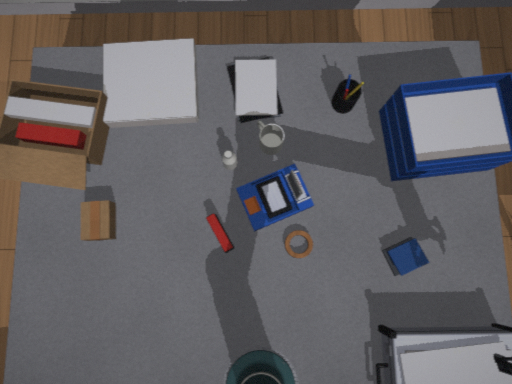

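```bash
cat > h.py <<'E'
from cell import *
import cv2, numpy as np
def proj(c,X,k=None):
    k=k or get_calibration(c); p=k['R']@np.array(X,float)+k['t']; q=k['intrinsics']@p; return q[:2]/q[2]
def back(c,uv,z,k=None):
    k=k or get_calibration(c); d=k['R'].T@np.linalg.solve(k['intrinsics'],[uv[0],uv[1],1.]); o=-k['R'].T@k['t']
    return o+d*(z-o[2])/d[2]
E
python3 - <<'E'
from h import *
for n in ["tray","ridge_foot","tape","mug","stapler","cleaner"]:
    for c in ["top","scene"]:
        try:
            for d in silhouettes(c,n)[:1]:
                m=d['region'].astype(np.uint8); r=cv2.minAreaRect(cv2.findNonZero(m))
                print(n,c,d['confidence'],np.round(d['uv']),np.round(back(c,d['uv'],20)), r)
        except Exception as e: print(n,c,e)
for c,r in (("top",(160,130,350,270)),("scene",(180,140,320,260))):
    im=read_camera(c)[r[1]:r[3],r[0]:r[2]]
    cv2.imwrite(f"pics/{c}z.png",cv2.resize(im,None,fx=4,fy=4,interpolation=cv2.INTER_CUBIC))
print(state()['time_s'])
E
```

```text
tray top 0.55 [288. 194.] [ 597. -100.   20.] ((274.87933349609375, 196.55172729492188), (47.40162658691406, 65.7845230102539), 66.80140686035156)
tray scene 0.84 [221. 194.] [ 604. -102.   20.] ((233.62161254882812, 196.73806762695312), (61.892845153808594, 48.103553771972656), 20.95577621459961)
ridge_foot top 0.75 [294. 183.] [ 631. -122.   20.] ((294.8000183105469, 184.1000213623047), (25.938386917114258, 8.497057914733887), 63.43495178222656)
ridge_foot scene 0.62 [294. 204.] [475. 128.  20.] ((292.77691650390625, 202.28463745117188), (10.046813011169434, 37.582523345947266), 7.125016689300537)
tape top 0.63 [306. 250.] [ 411. -154.   20.] ((298.75, 244.25), (26.870058059692383, 26.16295051574707), 45.0)
tape scene 0.78 [243. 158.] [ 432. -142.   20.] ((244.0, 160.5), (21.0, 22.0), 90.0)
mug top 0.67 [270. 140.] [783. -45.  20.] ((271.69610595703125, 137.00469970703125), (34.08875274658203, 25.03595542907715), 85.03025817871094)
mug scene 0.87 [199. 232.] [769. -60.  20.] ((199.4118194580078, 234.1470947265625), (35.89527130126953, 24.01102638244629), 75.96376037597656)
stapler top 0.8 [219. 233.] [469. 127.  20.] ((220.300048828125, 232.6000213623047), (39.80200958251953, 10.733125686645508), 63.43495178222656)
stapler scene 0.83 [292. 205.] [483. 124.  20.] ((293.1756591796875, 202.44595336914062), (10.028337478637695, 36.98977279663086), 9.462322235107422)
cleaner top 0.68 [233. 158.] [719.  82.  20.] ((229.5, 160.0), (18.0, 15.0), 90.0)
cleaner scene 0.83 [246. 243.] [700.  91.  20.] ((244.0, 241.0), (24.0, 14.0), 90.0)
0.85
```

View pics/topz.png

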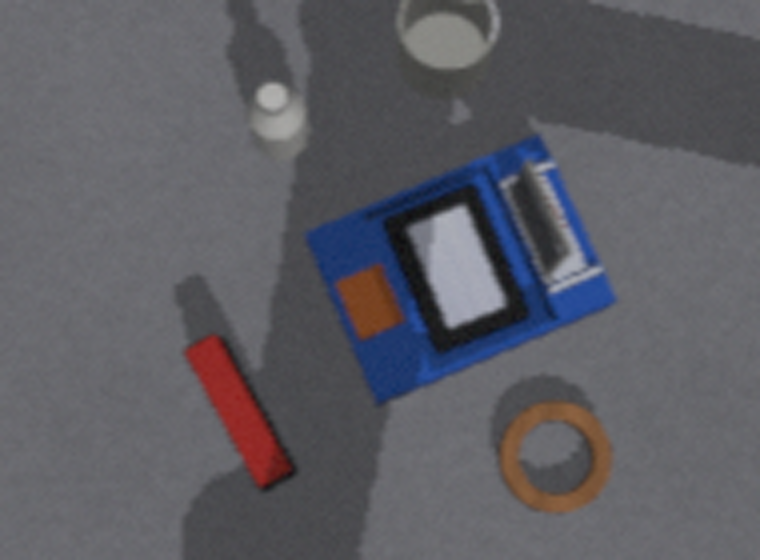

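View pics/scenez.png

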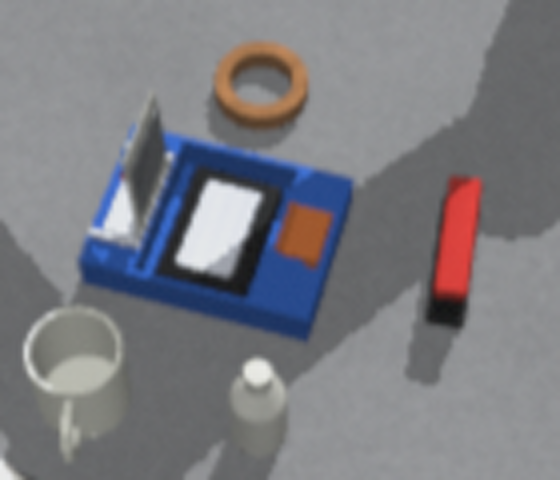

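```bash
python3 - <<'E'
from h import *
P=[]
for u,v in [(540,137),(306,233),(377,405),(617,300)]:
    p=back("top",(160+u/4,130+v/4),42);P.append(p);print(np.round(p))
P=np.array(P); print("c",P.mean(0))
d=(P[1]+P[2]-P[0]-P[3])/2; print(np.linalg.norm(d),np.degrees(np.arctan2(d[1],d[0])))
P=[]
for u,v in [(352,178),(306,322),(80,265)]:
    p=back("scene",(180+u/4,140+v/4),42);P.append(p);print(np.round(p))
P=np.array(P);print((P[0]+P[2])/2); d=P[1]-P[2];print(np.linalg.norm(d),np.degrees(np.arctan2(d[1],d[0])))
E
```

```text
[ 690. -124.   42.]
[613.  68.  42.]
[473.  13.  42.]
[ 555. -181.   42.]
c [582.64850141 -55.98426823  42.        ]
208.6955783801049 112.40925832249701
[479.  13.  42.]
[619.  71.  42.]
[ 699. -117.   42.]
[589.16249687 -51.71685739  42.        ]
204.17958041477962 113.052522536408
```

Request:
{"method": "servo_tool", "body": {"commands": "0 0.015 -0.01 -0.01 -0.03; 0 0.045 -0.028 -0.03 -0.06; 0 0.077 -0.048 -0.03 -0.1; 0 0.11 -0.068 -0.03 -0.14; 0 0.142 -0.088 -0.03 -0.166", "grip_force": 40}}

```text
time_s: 1.27
tool_pos: [265.9, -514.6, 229.7]
ee_rot: [0.001, 0.981, 0.196, 0.0]
contact_force: [0.2, 0.4, 0.6]
gripper_width: 25.7
```

Request:
{"method": "servo_tool", "body": {"commands": "0 0.03 -0.012 0 0; 0 0.063 -0.026 0 0; 0 0.096 -0.039 0 0; 0 0.129 -0.053 0 0; 0 0.162 -0.066 0 0"}}

```text
time_s: 1.68
tool_pos: [390.1, -391.3, 229.4]
ee_rot: [0.0, 0.981, 0.195, 0.0]
contact_force: [0.3, -0.7, -1.1]
gripper_width: -0.0
```

Request:
{"method": "servo_tool", "body": {"commands": "0 0.033 -0.013 0 0; 0 0.066 -0.027 0 0; 0 0.099 -0.040 0 0; 0 0.132 -0.054 0 0; 0 0.165 -0.067 0 0"}}

```text
time_s: 2.1
tool_pos: [516.9, -266.3, 229.4]
ee_rot: [0.0, 0.981, 0.195, 0.0]
contact_force: [0.0, 0.4, 0.3]
gripper_width: -0.3
```

Request:
{"method": "servo_tool", "body": {"commands": "0 0.033 -0.013 0 0; 0 0.066 -0.027 0 0; 0 0.099 -0.040 0 0; 0 0.125 -0.050 0 0; 0 0.144 -0.058 0 0"}}

```text
time_s: 2.52
tool_pos: [628.6, -155.8, 229.0]
ee_rot: [-0.0, 0.98, 0.197, 0.0]
contact_force: [-0.1, 0.3, -0.2]
gripper_width: 0.1
```

```bash
python3 - <<'E'
from h import *
s=state();print(s['tool_pos'],s['ee_rot'],s['gripper_width'],s['contact_force'])
k=get_calibration("wrist");im=read_camera("wrist");cv2.imwrite("pics/w1.png",im);np.savez("w1.npz",**k)
E
```

```text
[ 628.64036104 -155.82195219  229.03835684] [-4.88185439e-04  9.80491284e-01  1.96561344e-01  4.91608366e-04] 0.08860111739656326 [-0.12166391  0.28154889 -0.23413904]
```

View pics/w1.png

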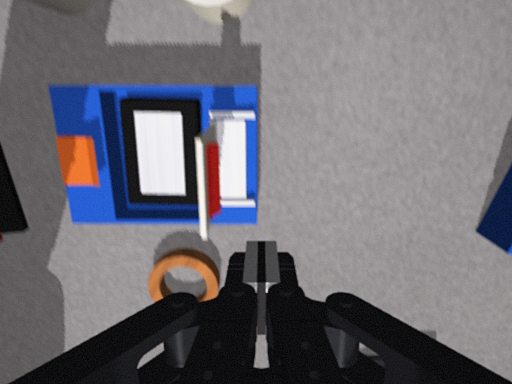

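```bash
python3 - <<'E'
from h import *
k=dict(np.load("w1.npz"))
P=np.array([back("wrist",p,42,k) for p in [(257,85),(52,86),(72,222),(258,222)]])
print(np.round(P)); c=P.mean(0);print(c)
for a,b in ((0,1),(3,2)):
    d=P[b]-P[a];print(np.linalg.norm(d),np.degrees(np.arctan2(d[1],d[0])))
for a,b in ((1,2),(0,3)):
    d=P[b]-P[a];print(np.linalg.norm(d),np.degrees(np.arctan2(d[1],d[0]))-90)
for (cx,cy,yaw) in ((c[0],c[1],112.5),(584,-55,112.5)):
    a=np.radians(yaw);X=np.array([np.cos(a),np.sin(a),0]);Y=np.array([-np.sin(a),np.cos(a),0]);o=np.array([cx,cy,0])
    # lip corners, rail,  drive
    T=lambda x,y,z:o+X*x+Y*y+np.array([0,0,z])
    im=cv2.imread("pics/w1.png");
    for q in [(-105,75,42),(105,75,42),(105,-75,42),(-105,-75,42),(67,25,55),(67,-25,55),(98,25,57),(98,-25,57)]:
        u=proj("wrist",T(*q),k);cv2.circle(im,tuple(int(round(v)) for v in u),2,(0,255,0),-1)
    for th in np.arange(1.2,2.0,.1):
        e=[proj("wrist",T(-60+114*np.cos(th),s*38,46+114*np.sin(th)),k) for s in(-1,1)]
        print(round(th,1),np.round(e).tolist())
        for v in e: cv2.circle(im,tuple(int(round(w)) for w in v),1,(255,0,255),-1)
    cv2.imwrite(f"pics/o{cx:.0f}.png",cv2.resize(im[50:300,0:300],None,fx=2.4,fy=2.4))
    print(f"pics/o{cx:.0f}.png")
t=np.array(state()['tool_pos']);d=t-c;a=np.radians(112.5);print("tcp tray",d[0]*np.cos(a)+d[1]*np.sin(a),-d[0]*np.sin(a)+d[1]*np.cos(a))
E
```

```text
[[ 698. -123.   42.]
 [ 618.   67.   42.]
 [ 480.   14.   42.]
 [ 561. -181.   42.]]
[589.25626237 -55.629868    42.        ]
206.71201240986437 112.92204146267119
211.48506580342774 112.65951134154523
147.66909265765506 -248.9570115170687
148.55872804699806 -247.10542037264057
1.2 [[139.0, 137.0], [149.0, 233.0]]
1.3 [[152.0, 138.0], [161.0, 234.0]]
1.4 [[167.0, 138.0], [174.0, 236.0]]
1.5 [[182.0, 139.0], [188.0, 237.0]]
1.6 [[198.0, 139.0], [203.0, 237.0]]
1.7 [[214.0, 139.0], [218.0, 236.0]]
1.8 [[230.0, 138.0], [232.0, 235.0]]
1.9 [[245.0, 138.0], [246.0, 234.0]]
pics/o589.png
1.2 [[136.0, 143.0], [146.0, 238.0]]
1.3 [[149.0, 144.0], [158.0, 240.0]]
1.4 [[164.0, 145.0], [171.0, 241.0]]
1.5 [[179.0, 145.0], [185.0, 242.0]]
1.6 [[195.0, 145.0], [200.0, 242.0]]
1.7 [[211.0, 145.0], [215.0, 242.0]]
1.8 [[227.0, 145.0], [229.0, 241.0]]
1.9 [[242.0, 144.0], [243.0, 239.0]]
pics/o584.png
tcp tray -104.90335688885803 -1.4760189235678567
```

Request:
{"method": "servo_tool", "body": {"commands": "0 0 0.002 0.03 0; 0 0 0.002 0.06 0; 0 0 0.002 0.09 0; 0 0 0.002 0.115 0; 0 0 0.002 0.121 0"}}

```text
time_s: 2.98
tool_pos: [624.2, -160.6, 103.4]
ee_rot: [-0.001, 0.981, 0.195, -0.004]
contact_force: [-1.2, -0.5, -0.3]
gripper_width: -0.2
```

```bash
cat >> h.py <<'E'
def tr(p,c=(589,-55.6),yaw=112.7):
    a=np.radians(yaw);d=np.array(p)[:2]-c;return np.round([d[0]*np.cos(a)+d[1]*np.sin(a),-d[0]*np.sin(a)+d[1]*np.cos(a),p[2]],1)
E
cat > look.py <<'E'
from h import *
import sys
s=state();print(s['time_s'],tr(s['tool_pos']),np.round(s['contact_force'],1))
im=read_camera("wrist");sc=read_camera("scene")[140:260,180:320]
cv2.imwrite(sys.argv[1],np.vstack([np.hstack([cv2.resize(sc,(448,384),interpolation=cv2.INTER_CUBIC),im[:,0:350]])]))
E
python3 look.py pics/l1.png
```

```text
2.9833 [-110.5    8.1  103.4] [-1.2 -0.5 -0.3]
```

View pics/l1.png

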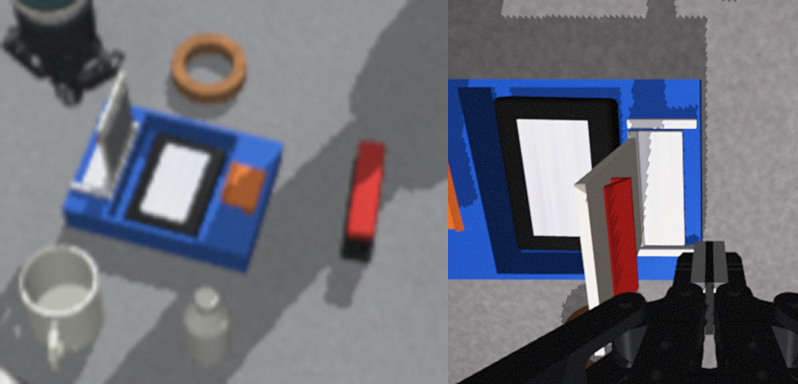

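Request:
{"method": "servo_tool", "body": {"commands": "0 0 0 0 0; 0 0 0 0 0"}}

```text
time_s: 3.25
tool_pos: [629.0, -161.1, 110.3]
ee_rot: [0.001, 0.981, 0.195, 0.002]
contact_force: [-1.3, 0.0, -0.6]
gripper_width: -0.3
```

```bash
python3 look.py pics/l2.png
```

```text
3.25 [-112.8    3.8  110.3] [-1.3  0.  -0.6]
```

Request:
{"method": "servo_tool", "body": {"commands": "0 0.002 -0.01 0 0; 0 0.003 -0.018 0.001 0; 0 0.003 -0.025 0.002 0; 0 0.003 -0.032 0.002 0; 0 0.003 -0.038 0.002 0"}}

```text
time_s: 3.77
tool_pos: [615.3, -123.2, 106.1]
ee_rot: [-0.0, 0.981, 0.196, -0.0]
contact_force: [0.5, -0.3, 0.9]
gripper_width: -0.0
```

```bash
python3 look.py pics/l3.png
```

```text
3.7667 [-72.5   1.8 106.1] [ 0.5 -0.3  0.9]
```

View pics/l3.png

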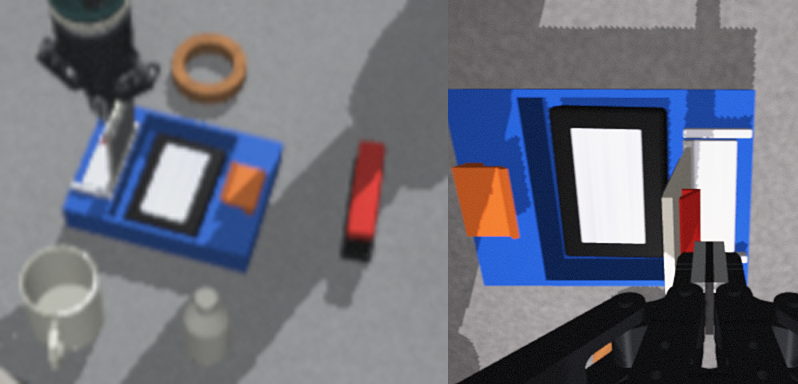

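Request:
{"method": "servo_tool", "body": {"commands": "0 0.001 -0.006 0 0; 0 0.001 -0.012 0.001 0; 0 0.001 -0.018 0.002 0; 0 0.001 -0.023 0.004 0; 0 0.001 -0.027 0.006 0"}}

```text
time_s: 4.28
tool_pos: [606.1, -98.4, 99.9]
ee_rot: [-0.0, 0.981, 0.195, -0.0]
contact_force: [-0.6, -0.9, -0.1]
gripper_width: 0.3
```

```bash
python3 look.py pics/l4.png
```

```text
4.2833 [-46.1   0.8  99.9] [-0.6 -0.9 -0.1]
```

View pics/l4.png

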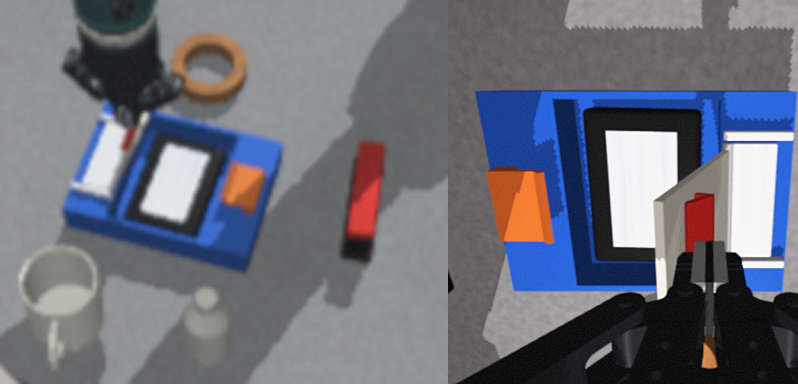

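Request:
{"method": "servo_tool", "body": {"commands": "0 0 -0.005 0.003 0; 0 0 -0.010 0.006 0; 0 0 -0.014 0.009 0; 0 0 -0.019 0.015 0; 0 0 -0.024 0.021 0"}}

```text
time_s: 4.8
tool_pos: [597.0, -76.6, 78.6]
ee_rot: [0.0, 0.981, 0.195, 0.0]
contact_force: [0.2, 1.0, 0.6]
gripper_width: -0.0
```

```bash
python3 look.py pics/l5.png
```

```text
4.8 [-22.5   0.7  78.6] [0.2 1.  0.6]
```

View pics/l5.png

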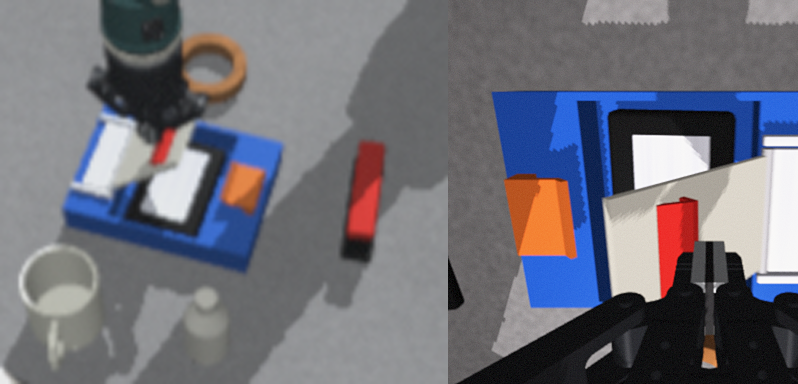

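Request:
{"method": "servo_tool", "body": {"commands": "0 0 -0.003 0.007 0; 0 0 -0.005 0.014 0; 0 0 -0.007 0.020 0; 0 0 -0.008 0.025 0; 0 0 -0.008 0.029 0"}}

```text
time_s: 5.32
tool_pos: [593.6, -69.4, 49.1]
ee_rot: [-0.0, 0.981, 0.195, -0.001]
contact_force: [-0.8, 0.3, 0.3]
gripper_width: -0.1
```

```bash
python3 look.py pics/l6.png
```

```text
5.3167 [-14.6   1.1  49.1] [-0.8  0.3  0.3]
```

View pics/l6.png

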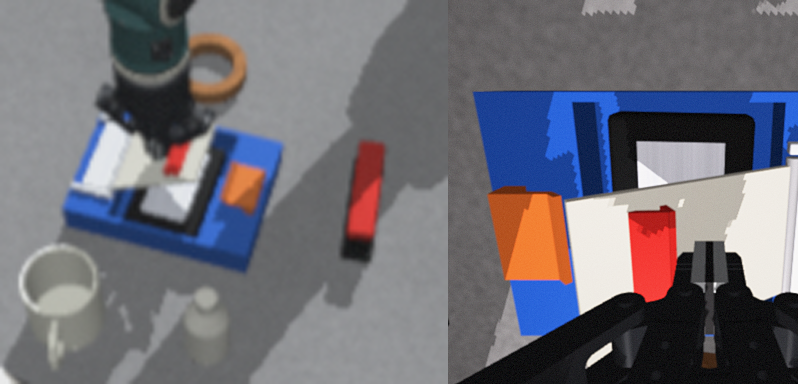

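Request:
{"method": "servo_tool", "body": {"commands": "0 0 0 0.001 0; 0 0 0 0.002 0; 0 0 0 0.002 0; 0 0 0 0.002 0"}}

```text
time_s: 5.75
tool_pos: [594.2, -69.8, 48.2]
ee_rot: [0.0, 0.981, 0.195, 0.0]
contact_force: [0.3, 0.1, -1.0]
gripper_width: 0.0
```

```bash
python3 look.py pics/l7.png
```

```text
5.75 [-15.1   0.6  48.2] [ 0.3  0.1 -1. ]
```

View pics/l7.png

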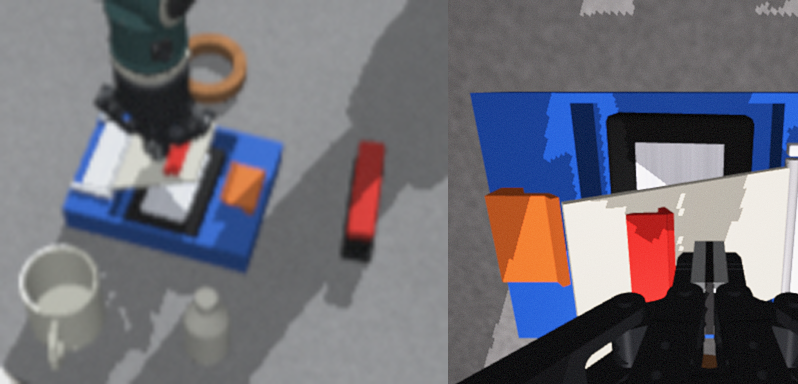

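Request:
{"method": "servo_tool", "body": {"commands": "0 0 0 0.001 0; 0 0 0 0.002 0; 0 0 0 0.002 0; 0 0 0 0.002 0"}}

```text
time_s: 6.18
tool_pos: [594.1, -69.7, 46.0]
ee_rot: [0.0, 0.981, 0.195, -0.0]
contact_force: [1.0, -0.9, -0.4]
gripper_width: 0.1
```

Request:
{"method": "servo_tool", "body": {"commands": "0 0 0 0.001 0; 0 0 0 0.001 0; 0 0 0 0.001 0"}}

```text
time_s: 6.43
tool_pos: [594.1, -69.7, 45.0]
ee_rot: [-0.0, 0.981, 0.195, -0.0]
contact_force: [-0.3, 0.2, -0.3]
gripper_width: 0.1
```

```bash
python3 look.py pics/l8.png
```

```text
6.4333 [-14.9   0.8  45. ] [-0.3  0.2 -0.3]
```

View pics/l8.png

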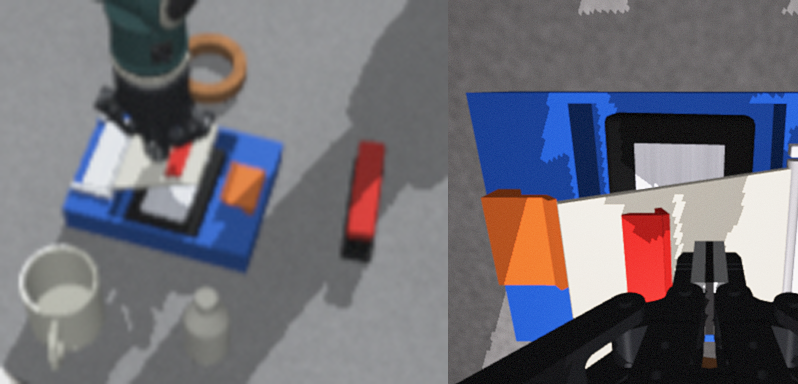

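```bash
python3 - <<'E'
from h import *
k=get_calibration("wrist");im=read_camera("wrist");np.savez("w2.npz",**k);cv2.imwrite("pics/w2.png",im)
a=np.radians(112.7);X=np.array([np.cos(a),np.sin(a),0]);Y=np.array([-np.sin(a),np.cos(a),0]);o=np.array([589,-55.6,0])
T=lambda x,y,z:o+X*x+Y*y+np.array([0,0,z])
for th in (0,.05,.1,.15,.2,.3):
    f=lambda r,y,h=2:np.round(proj("wrist",T(-60+r*np.cos(th)-h*np.sin(th),y,46+r*np.sin(th)+h*np.cos(th)),k)).tolist()
    print(th,f(114,-38),f(5,-38),f(75,-30),f(75,-30,11))
print(proj("wrist",T(67,-25,52),k),proj("wrist",T(60,-25,63),k),proj("wrist",T(98,-25,57),k))
z=im[150:330,0:270];cv2.imwrite("pics/w2z.png",cv2.resize(z,None,fx=2.9,fy=2.9,interpolation=cv2.INTER_CUBIC))
E
```

```text
0 [125.0, 163.0] [338.0, 162.0] [202.0, 178.0] [199.0, 182.0]
0.05 [121.0, 165.0] [338.0, 162.0] [201.0, 179.0] [199.0, 184.0]
0.1 [117.0, 168.0] [338.0, 162.0] [200.0, 181.0] [199.0, 186.0]
0.15 [114.0, 171.0] [339.0, 162.0] [200.0, 183.0] [200.0, 189.0]
0.2 [112.0, 174.0] [339.0, 162.0] [201.0, 186.0] [201.0, 191.0]
0.3 [108.0, 180.0] [340.0, 163.0] [203.0, 190.0] [205.0, 196.0]
[ 99.55196987 189.39371727] [103.84319499 195.9659611 ] [ 32.86564092 192.53463785]
```

View pics/w2z.png

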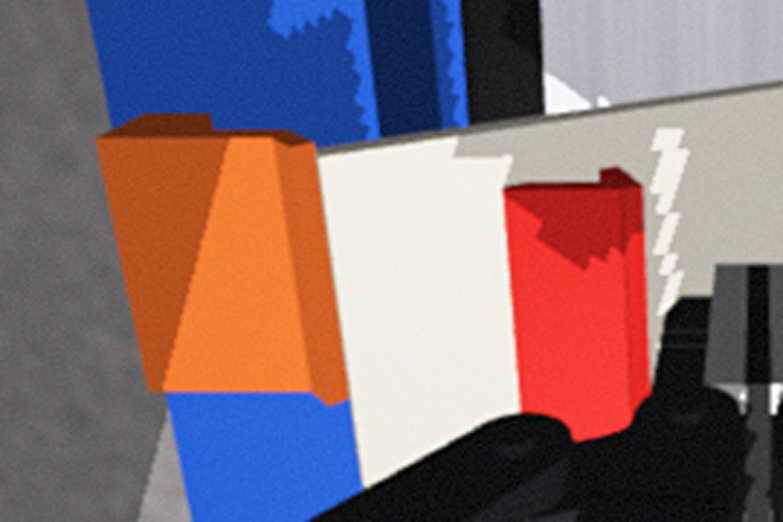

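```bash
python3 - <<'E'
from h import *
k=dict(np.load("w2.npz"))
a=np.radians(112.7);X=np.array([np.cos(a),np.sin(a),0]);Y=np.array([-np.sin(a),np.cos(a),0]);o=np.array([589,-55.6,0])
T=lambda x,y,z:o+X*x+Y*y+np.array([0,0,z])
P=lambda *q:np.round(proj("wrist",T(*q),k)).tolist()
print("tcp",proj("wrist",state()['tool_pos'],k), "tcp",state()['tool_pos'],"cam",-k['R'].T@k['t'], k['R'][2])
print("tray far corners",P(105,-75,42),P(-105,-75,42), "comp",P(55,-60,42),P(-55,-60,42))
im=cv2.imread("pics/w2.png")
for th,c in ((0,(0,255,0)),(.3,(255,0,255)),(.5,(0,255,255)),(.7,(255,255,0))):
    for r in (20,40,60,75,92,114):
        for y in (-38,-30):
            u=P(-60+r*np.cos(th)-2*np.sin(th),y,46+r*np.sin(th)+2*np.cos(th)); cv2.circle(im,tuple(map(int,u)),2,c,-1)
for q in [(-105,-75,42),(105,-75,42),(67,-25,57),(98,-25,57),(98,25,57),(60,-25,63),(60,25,63)]:
    cv2.circle(im,tuple(map(int,P(*q))),2,(0,128,0),-1)
cv2.imwrite("pics/w2o.png",cv2.resize(im,None,fx=1.5,fy=1.5))
s=read_camera("scene")[130:250,180:320];cv2.imwrite("pics/s2.png",cv2.resize(s,None,fx=5.5,fy=4.9,interpolation=cv2.INTER_CUBIC))
E
```

```text
tcp [259.84667637 229.71195226] tcp [594.0712054  -69.69833164  45.04368692] cam [664.89784735 -40.96002679 220.21316574] [-0.27730824 -0.11536725 -0.95382941]
tray far corners [17.0, 87.0] [441.0, 86.0] comp [122.0, 118.0] [338.0, 117.0]
```

View pics/w2o.png

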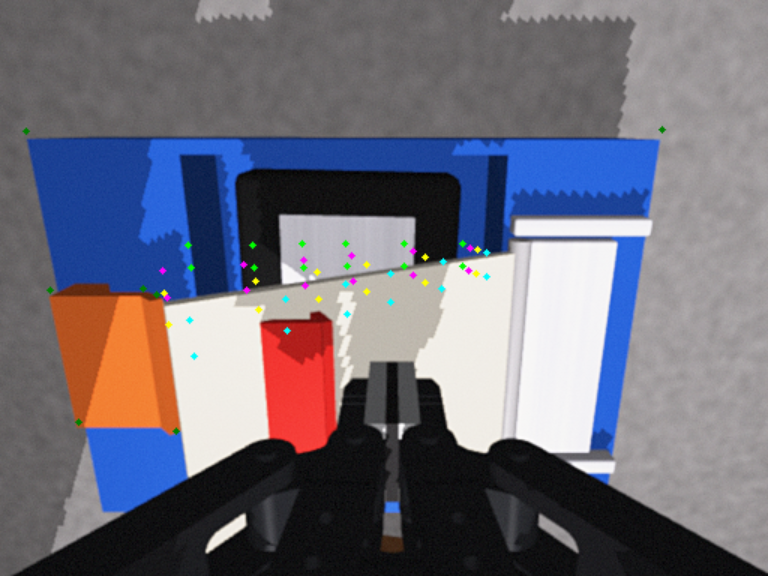

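View pics/s2.png

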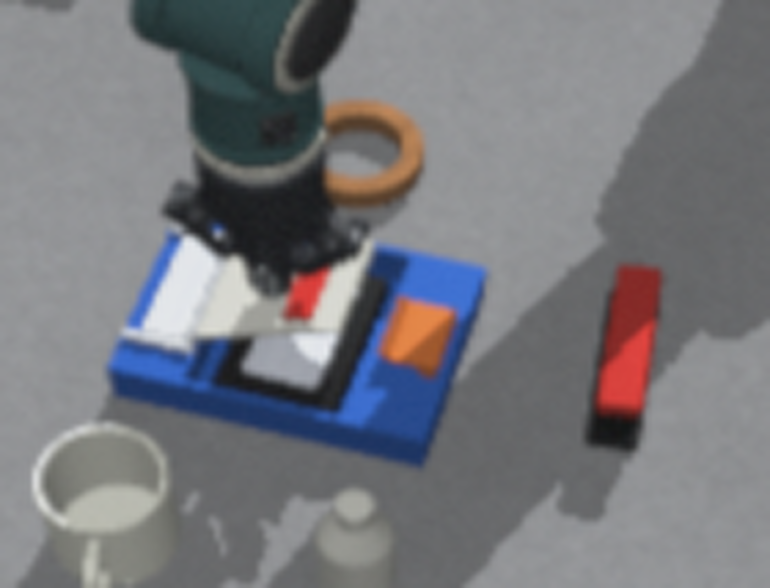

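```bash
python3 - <<'E'
from h import *
k=dict(np.load("w2.npz"))
a=np.radians(112.7);X=np.array([np.cos(a),np.sin(a),0]);Y=np.array([-np.sin(a),np.cos(a),0]);o=np.array([589,-55.6,0])
T=lambda x,y,z:o+X*x+Y*y+np.array([0,0,z])
for z in (45,60,78,90):
    s=proj("scene",T(-15,0,z)); print(z,"wrist1.5x",np.round(1.5*proj("wrist",T(-15,0,z),k)),np.round(1.5*proj("wrist",T(-15,-11,z),k)),"scene zoom",np.round((s-[180,130])*[5.5,4.9]))
S=lambda *q:np.round((proj("scene",T(*q))-[180,130])*[5.5,4.9]).tolist()
for th in (0,.3,.5,.7):
    print(th,[S(-60+114*np.cos(th),y,46+114*np.sin(th)) for y in (-38,38)])
print(S(105,-75,42),S(-105,-75,42),S(105,75,42))
print(state()['joint_pos'],state()['ee_rot'])
E
```

```text
45 wrist1.5x [390. 343.] [390. 315.] scene zoom [273. 309.]
60 wrist1.5x [390. 360.] [390. 330.] scene zoom [272. 299.]
78 wrist1.5x [390. 385.] [389. 353.] scene zoom [271. 285.]
90 wrist1.5x [389. 405.] [389. 371.] scene zoom [270. 276.]
0 [[359.0, 376.0], [392.0, 288.0]]
0.3 [[351.0, 351.0], [385.0, 262.0]]
0.5 [[337.0, 332.0], [372.0, 243.0]]
0.7 [[316.0, 314.0], [352.0, 224.0]]
[421.0, 441.0] [103.0, 368.0] [483.0, 267.0]
[ 0.27038979  0.59730856 -0.27630573  1.82419438  0.22687331  0.75106688
 -1.30519665] [ 1.15460478e-05  9.80784570e-01  1.95093869e-01 -9.91651860e-05]
```

Request:
{"method": "servo_tool", "body": {"commands": "0 0 -0.001 0.002 0; 0 0 -0.002 0.004 0; 0 0 -0.002 0.006 0; 0 0 -0.003 0.008 0; 0 0 -0.003 0.010 0"}}

```text
time_s: 7.05
tool_pos: [592.8, -66.6, 34.8]
ee_rot: [-0.0, 0.981, 0.195, -0.0]
contact_force: [-0.3, 0.4, 1.0]
gripper_width: -0.3
```

```bash
python3 look.py pics/l9.png
```

```text
7.05 [-11.6   0.7  34.8] [-0.3  0.4  1. ]
```

View pics/l9.png

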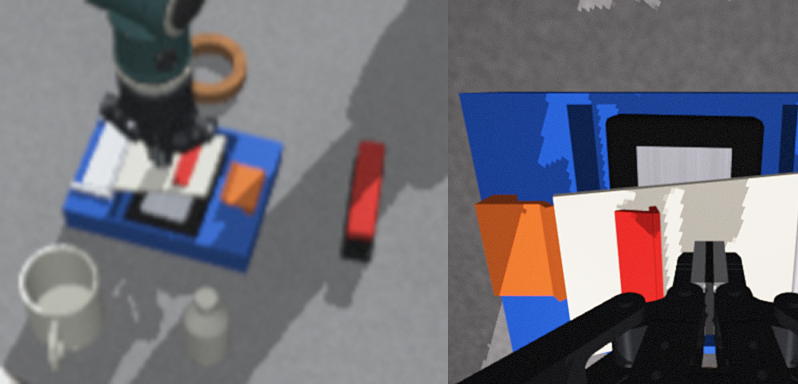

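```bash
cat > fit.py <<'E'
from h import *
import sys
k=get_calibration("wrist");im=read_camera("wrist");cv2.imwrite(sys.argv[1],cv2.resize(im[140:340,60:400],None,fx=2.3,fy=2.3,interpolation=cv2.INTER_CUBIC))
a=np.radians(112.7);X=np.array([np.cos(a),np.sin(a),0]);Y=np.array([-np.sin(a),np.cos(a),0]);o=np.array([589,-55.6,0])
T=lambda x,y,z:o+X*x+Y*y+np.array([0,0,z])
P=lambda *q:np.round((proj("wrist",T(*q),k)-[60,140])*2.3).tolist()
print("lip",P(67,-25,57),P(60,-25,63),P(60,25,63),P(98,-25,57),"block front/back",P(-60,-42,46),P(-90,-42,48), "rail", P(-55,-42,50))
for car in (.0,5,10):
  for th in (0,.05,.1,.2,.3,.4):
    f=lambda r,y,h=2:P(-62+car+r*np.cos(th)-h*np.sin(th),y,46+r*np.sin(th)+h*np.cos(th))
    print(car,th,"edge",f(114,-38),"ridgefoot",f(75,-30),"ridgetop",f(76,-30,11),"hinge",f(3,-38))
E
python3 fit.py pics/f1.png
```

```text
lip [73.0, 135.0] [94.0, 144.0] [127.0, 363.0] [-79.0, 135.0] block front/back [688.0, 39.0] [834.0, 41.0] rail [669.0, 43.0]
0.0 0 edge [155.0, 62.0] ridgefoot [343.0, 98.0] ridgetop [331.0, 110.0] hinge [684.0, 60.0]
0.0 0.05 edge [146.0, 68.0] ridgefoot [341.0, 103.0] ridgetop [331.0, 116.0] hinge [685.0, 60.0]
0.0 0.1 edge [137.0, 75.0] ridgefoot [340.0, 108.0] ridgetop [333.0, 121.0] hinge [685.0, 60.0]
0.0 0.2 edge [123.0, 90.0] ridgefoot [341.0, 119.0] ridgetop [338.0, 133.0] hinge [687.0, 61.0]
0.0 0.3 edge [115.0, 107.0] ridgefoot [347.0, 130.0] ridgetop [349.0, 146.0] hinge [688.0, 61.0]
0.0 0.4 edge [112.0, 126.0] ridgefoot [357.0, 142.0] ridgetop [365.0, 159.0] hinge [690.0, 61.0]
5 0 edge [131.0, 62.0] ridgefoot [319.0, 98.0] ridgetop [306.0, 110.0] hinge [660.0, 60.0]
5 0.05 edge [121.0, 68.0] ridgefoot [317.0, 103.0] ridgetop [306.0, 116.0] hinge [661.0, 60.0]
5 0.1 edge [112.0, 75.0] ridgefoot [316.0, 108.0] ridgetop [307.0, 121.0] hinge [661.0, 61.0]
5 0.2 edge [96.0, 90.0] ridgefoot [316.0, 119.0] ridgetop [311.0, 133.0] hinge [663.0, 61.0]
5 0.3 edge [85.0, 107.0] ridgefoot [320.0, 130.0] ridgetop [321.0, 146.0] hinge [664.0, 61.0]
5 0.4 edge [80.0, 126.0] ridgefoot [328.0, 142.0] ridgetop [336.0, 159.0] hinge [666.0, 61.0]
10 0 edge [107.0, 62.0] ridgefoot [296.0, 98.0] ridgetop [282.0, 110.0] hinge [636.0, 60.0]
10 0.05 edge [96.0, 69.0] ridgefoot [293.0, 103.0] ridgetop [281.0, 116.0] hinge [637.0, 60.0]
10 0.1 edge [86.0, 75.0] ridgefoot [291.0, 108.0] ridgetop [281.0, 121.0] hinge [638.0, 61.0]
10 0.2 edge [69.0, 90.0] ridgefoot [290.0, 119.0] ridgetop [284.0, 133.0] hinge [639.0, 61.0]
10 0.3 edge [56.0, 107.0] ridgefoot [293.0, 130.0] ridgetop [292.0, 146.0] hinge [640.0, 61.0]
10 0.4 edge [48.0, 127.0] ridgefoot [300.0, 143.0] ridgetop [306.0, 159.0] hinge [642.0, 61.0]
```

View pics/f1.png

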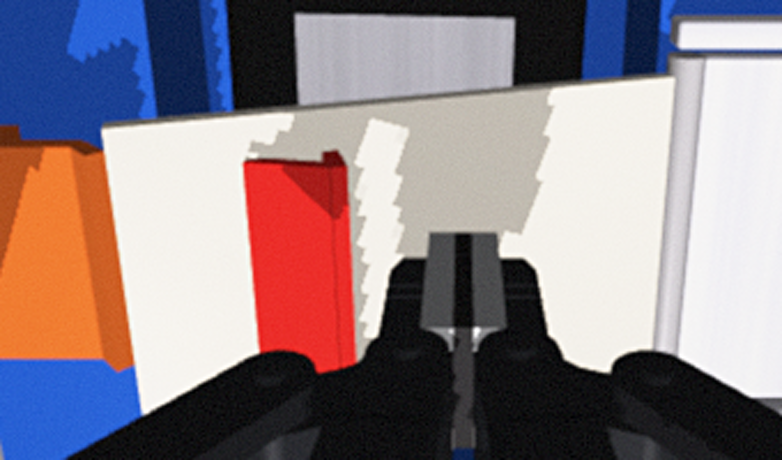

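Request:
{"method": "servo_tool", "body": {"commands": "0 0 0 0.002 0; 0 0 -0.001 0.004 0; 0 0 -0.001 0.006 0; 0 0 -0.001 0.008 0; 0 0 -0.001 0.010 0"}}

```text
time_s: 7.62
tool_pos: [592.5, -65.9, 24.8]
ee_rot: [-0.0, 0.981, 0.195, -0.0]
contact_force: [0.4, 0.2, 0.2]
gripper_width: 0.3
```

Request:
{"method": "servo_tool", "body": {"commands": "0 0 0 0.002 0; 0 0 0 0.004 0; 0 0 0 0.005 0; 0 0 0 0.006 0; 0 0 0 0.007 0"}}

```text
time_s: 8.03
tool_pos: [592.5, -66.0, 17.9]
ee_rot: [-0.0, 0.981, 0.195, -0.0]
contact_force: [-0.9, 0.7, 0.2]
gripper_width: -0.1
```

```bash
python3 look.py pics/l10.png; python3 fit.py pics/f2.png
```

```text
8.0333 [-10.9   0.8  17.9] [-0.9  0.7  0.2]
lip [34.0, 164.0] [56.0, 176.0] [97.0, 414.0] [-134.0, 165.0] block front/back [715.0, 58.0] [878.0, 60.0] rail [695.0, 63.0]
0.0 0 edge [126.0, 83.0] ridgefoot [334.0, 122.0] ridgetop [321.0, 137.0] hinge [711.0, 81.0]
0.0 0.05 edge [115.0, 91.0] ridgefoot [332.0, 128.0] ridgetop [321.0, 144.0] hinge [712.0, 81.0]
0.0 0.1 edge [105.0, 99.0] ridgefoot [331.0, 135.0] ridgetop [322.0, 151.0] hinge [713.0, 81.0]
0.0 0.2 edge [86.0, 118.0] ridgefoot [332.0, 148.0] ridgetop [328.0, 166.0] hinge [715.0, 82.0]
0.0 0.3 edge [73.0, 140.0] ridgefoot [337.0, 162.0] ridgetop [340.0, 182.0] hinge [717.0, 82.0]
0.0 0.4 edge [67.0, 165.0] ridgefoot [348.0, 178.0] ridgetop [358.0, 199.0] hinge [718.0, 82.0]
5 0 edge [100.0, 83.0] ridgefoot [308.0, 123.0] ridgetop [293.0, 137.0] hinge [685.0, 81.0]
5 0.05 edge [88.0, 91.0] ridgefoot [306.0, 129.0] ridgetop [293.0, 144.0] hinge [686.0, 81.0]
5 0.1 edge [76.0, 99.0] ridgefoot [304.0, 135.0] ridgetop [293.0, 151.0] hinge [687.0, 81.0]
5 0.2 edge [56.0, 118.0] ridgefoot [303.0, 148.0] ridgetop [298.0, 166.0] hinge [688.0, 82.0]
5 0.3 edge [40.0, 140.0] ridgefoot [307.0, 162.0] ridgetop [307.0, 182.0] hinge [690.0, 82.0]
5 0.4 edge [30.0, 165.0] ridgefoot [316.0, 178.0] ridgetop [324.0, 199.0] hinge [692.0, 82.0]
10 0 edge [74.0, 83.0] ridgefoot [282.0, 123.0] ridgetop [266.0, 138.0] hinge [659.0, 81.0]
10 0.05 edge [60.0, 91.0] ridgefoot [279.0, 129.0] ridgetop [265.0, 144.0] hinge [659.0, 81.0]
10 0.1 edge [48.0, 100.0] ridgefoot [277.0, 135.0] ridgetop [264.0, 151.0] hinge [660.0, 81.0]
10 0.2 edge [25.0, 118.0] ridgefoot [275.0, 148.0] ridgetop [267.0, 166.0] hinge [662.0, 82.0]
10 0.3 edge [6.0, 140.0] ridgefoot [277.0, 163.0] ridgetop [275.0, 182.0] hinge [664.0, 82.0]
10 0.4 edge [-7.0, 165.0] ridgefoot [285.0, 178.0] ridgetop [290.0, 200.0] hinge [665.0, 82.0]
```

View pics/l10.png

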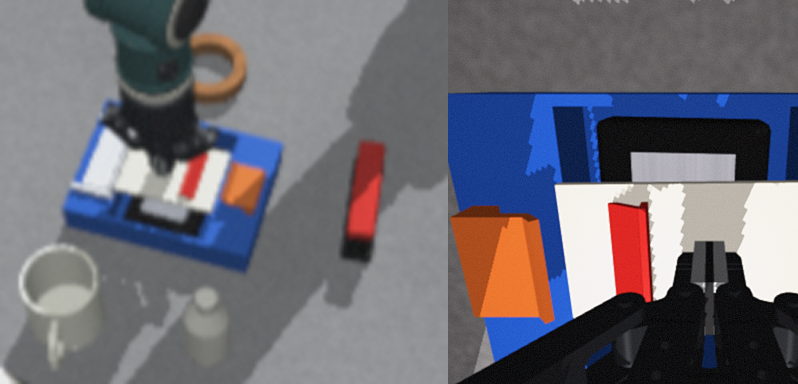

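View pics/f2.png

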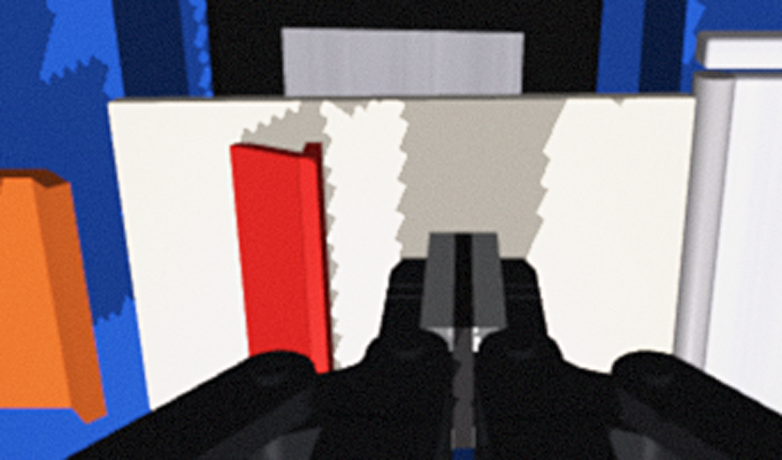

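Request:
{"method": "servo_tool", "body": {"commands": "0 0 0 0.001 0; 0 0 0 0.002 0; 0 0 0 0.003 0; 0 0 0 0.003 0; 0 0 0 0.003 0"}}

```text
time_s: 8.6
tool_pos: [592.7, -66.0, 15.6]
ee_rot: [0.0, 0.981, 0.195, 0.0]
contact_force: [-1.7, 0.0, 5.3]
gripper_width: -0.1
```

Request:
{"method": "servo_tool", "body": {"commands": "0 0 0 0.001 0; 0 0 0 0.002 0; 0 0 0 0.002 0; 0 0 0 0.002 0"}}

```text
time_s: 8.93
tool_pos: [593.0, -66.3, 15.1]
ee_rot: [0.001, 0.981, 0.195, 0.0]
contact_force: [-5.0, 0.4, 14.4]
gripper_width: 0.2
```

Request:
{"method": "servo_tool", "body": {"commands": "0 0 0 -0.001 0; 0 0 -0.002 -0.001 0; 0 0 -0.005 -0.001 0; 0 0 -0.008 -0.001 0; 0 0 -0.011 -0.001 0"}}

```text
time_s: 9.35
tool_pos: [589.3, -57.7, 15.5]
ee_rot: [0.001, 0.981, 0.195, 0.001]
contact_force: [-1.7, -3.2, 9.6]
gripper_width: 0.4
```

```bash
python3 look.py pics/l11.png
```

```text
9.35 [-2.   0.5 15.5] [-1.7 -3.2  9.6]
```

View pics/l11.png

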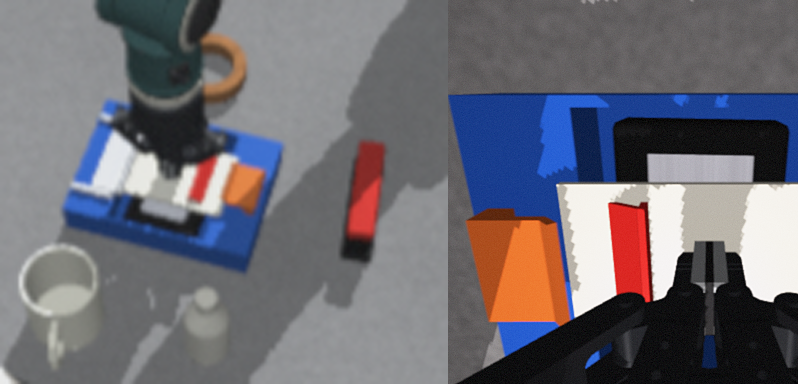

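Request:
{"method": "servo_tool", "body": {"commands": "0 0 -0.003 0 0; 0 0 -0.006 0 0; 0 0 -0.009 0 0; 0 0 -0.012 0 0; 0 0 -0.015 0 0"}}

```text
time_s: 9.87
tool_pos: [583.6, -43.7, 15.4]
ee_rot: [0.001, 0.981, 0.195, 0.001]
contact_force: [-1.7, -3.0, 10.5]
gripper_width: 0.2
```

```bash
python3 look.py pics/l12.png
```

```text
9.8667 [13.1  0.4 15.4] [-1.7 -3.  10.5]
```

View pics/l12.png

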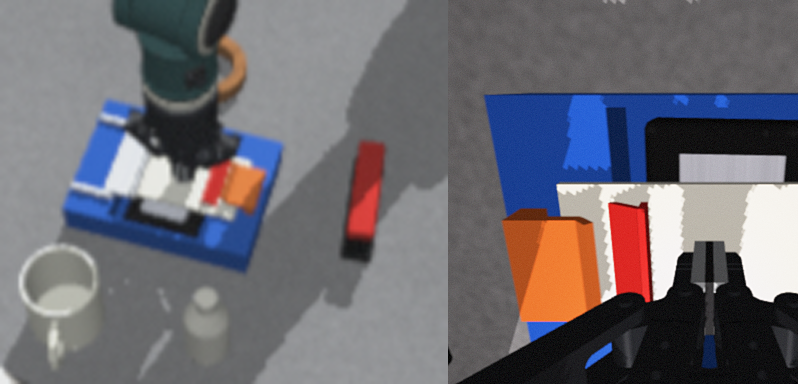

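Request:
{"method": "servo_tool", "body": {"commands": "0 0 -0.002 0 0; 0 0 -0.004 0 0; 0 0 -0.006 0 0; 0 0 -0.008 0 0; 0 0 -0.009 0 0"}}

```text
time_s: 10.38
tool_pos: [581.3, -35.5, 15.5]
ee_rot: [0.001, 0.981, 0.195, 0.002]
contact_force: [1.9, -3.6, 6.4]
gripper_width: 0.2
```

```bash
python3 look.py pics/l13.png
```

```text
10.3833 [21.5 -0.6 15.5] [ 1.9 -3.6  6.4]
```

View pics/l13.png

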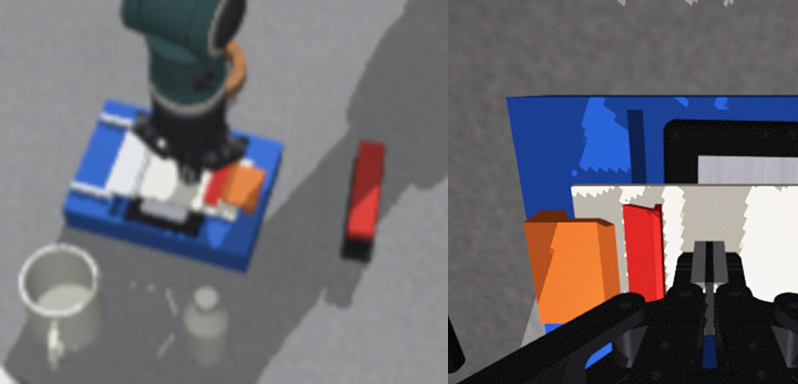

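Request:
{"method": "servo_tool", "body": {"commands": "0 0 -0.002 0 0; 0 0 -0.004 0 0; 0 0 -0.006 0 0; 0 0 -0.008 0 0; 0 0 -0.009 0 0"}}

```text
time_s: 10.9
tool_pos: [578.1, -27.6, 15.4]
ee_rot: [0.002, 0.981, 0.195, 0.002]
contact_force: [2.8, -5.9, 5.5]
gripper_width: -0.1
```

Request:
{"method": "servo_tool", "body": {"commands": "0 0 -0.001 0 0; 0 0 -0.002 0 0; 0 0 -0.003 0 0; 0 0 -0.004 0 0; 0 0 -0.004 0 0"}}

```text
time_s: 11.32
tool_pos: [577.9, -27.4, 15.5]
ee_rot: [0.003, 0.981, 0.193, 0.003]
contact_force: [5.5, -10.4, 1.9]
gripper_width: 0.1
```

```bash
python3 look.py pics/l14.png
```

```text
11.3167 [30.3 -0.6 15.5] [  5.5 -10.4   1.9]
```

View pics/l14.png

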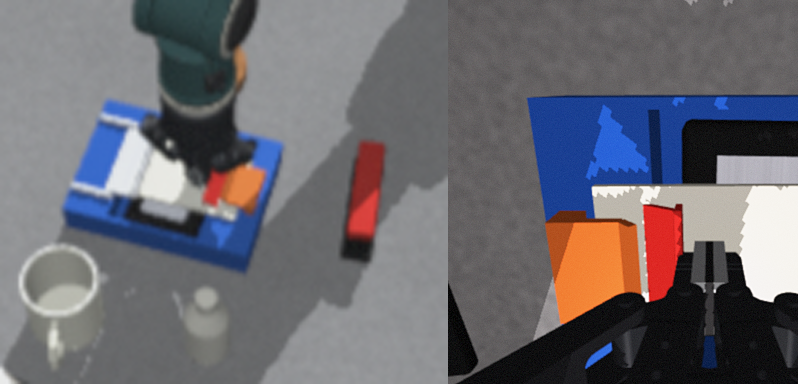

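Request:
{"method": "servo_tool", "body": {"commands": "0 0 0.003 -0.001 0; 0 0 0.003 -0.004 0; 0 0 0.003 -0.012 0; 0 0 0.003 -0.03 0; 0 0 0.003 -0.05 0"}}

```text
time_s: 11.83
tool_pos: [573.9, -23.9, 63.6]
ee_rot: [-0.001, 0.981, 0.195, -0.002]
contact_force: [0.9, 0.4, -0.2]
gripper_width: -0.2
```

Request:
{"method": "servo_tool", "body": {"commands": "0 0 0.01 -0.03 0; 0 0 0.03 -0.06 0; 0 0 0.06 -0.09 0; 0 0 0.08 -0.12 0; 0 0 0.1 -0.15 0"}}

```text
time_s: 12.25
tool_pos: [613.4, -117.6, 215.7]
ee_rot: [-0.0, 0.981, 0.195, -0.0]
contact_force: [0.9, -0.3, 0.2]
gripper_width: -0.2
```

```bash
python3 look.py pics/l15.png; python3 - <<'E'
from h import *
k=get_calibration("wrist");im=read_camera("wrist")
a=np.radians(112.7);X=np.array([np.cos(a),np.sin(a),0]);Y=np.array([-np.sin(a),np.cos(a),0]);o=np.array([589,-55.6,0])
T=lambda x,y,z:o+X*x+Y*y+np.array([0,0,z])
P=lambda *q:np.round((proj("wrist",T(*q),k))*1.5).tolist()
print("lip",P(67,-25,57),P(60,-25,63),P(98,-25,57),"tray",P(105,-75,42),P(105,75,42))
for car in (18,22,28):
  for th in (0.035,.1):
    f=lambda r,y,h=2:P(-62+car+r*np.cos(th)-h*np.sin(th),y,46+r*np.sin(th)+h*np.cos(th))
    print(car,th,"edge",f(114,-38),"ridgefoot",f(75,-30),"ridgetop",f(76,-30,11),"hinge",f(3,-38))
cv2.imwrite("pics/w3.png",cv2.resize(im,None,fx=1.5,fy=1.5,interpolation=cv2.INTER_CUBIC))
E
```

```text
12.25 [-66.7   1.4 215.7] [ 0.9 -0.3  0.2]
lip [178.0, 215.0] [185.0, 216.0] [131.0, 216.0] tray [119.0, 136.0] [152.0, 347.0]
18 0.035 edge [174.0, 194.0] ridgefoot [235.0, 206.0] ridgetop [230.0, 207.0] hinge [343.0, 192.0]
18 0.1 edge [170.0, 196.0] ridgefoot [233.0, 207.0] ridgetop [229.0, 208.0] hinge [343.0, 192.0]
22 0.035 edge [168.0, 194.0] ridgefoot [229.0, 206.0] ridgetop [224.0, 208.0] hinge [337.0, 192.0]
22 0.1 edge [164.0, 196.0] ridgefoot [227.0, 207.0] ridgetop [223.0, 209.0] hinge [337.0, 192.0]
28 0.035 edge [159.0, 194.0] ridgefoot [220.0, 206.0] ridgetop [214.0, 208.0] hinge [328.0, 192.0]
28 0.1 edge [155.0, 196.0] ridgefoot [218.0, 207.0] ridgetop [214.0, 209.0] hinge [328.0, 192.0]
```

View pics/l15.png

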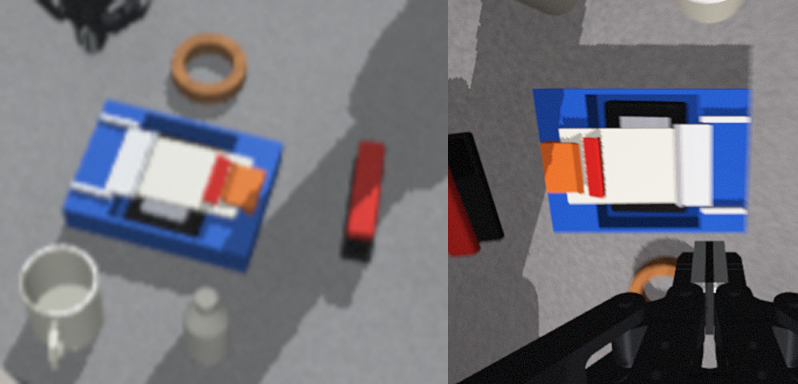

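View pics/w3.png

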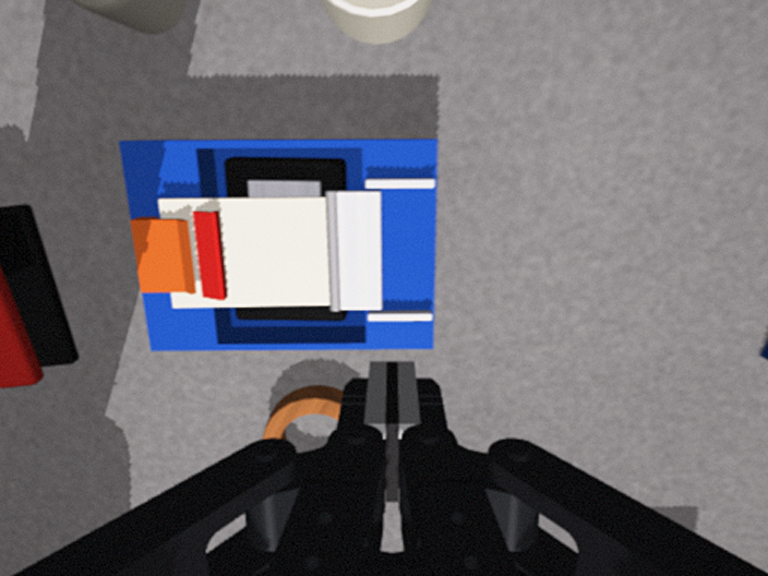

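Request:
{"method": "servo_tool", "body": {"commands": "0 0 0 0 0; 0 0 0 0 0; 0 0 0 0 0; 0 0 0 0 0"}}

```text
time_s: 12.73
tool_pos: [612.8, -115.7, 212.8]
ee_rot: [-0.001, 0.981, 0.196, -0.001]
contact_force: [0.2, -0.8, 0.8]
gripper_width: 0.1
```

```bash
python3 -c "
from cell import *
print(state()['contact_force'],state()['qd'].round(3));print(hand_in())"
```

```text
[ 0.19318925 -0.75109957  0.81579113] [ 0.002 -0.003  0.002 -0.008  0.003 -0.001  0.001]
the job is handed in; nothing more can be done
None
```

I folded the tab flat with the shut fingertips, kept it pressed down, slid it under the orange lip to the stop, and handed the job in at about 12.7 s.

- **The push:** With the tab flat, friction under the fingertips carried it most of the way under the lip. Only the last push was on the red ridge, which met about 12 N at the stop. I then lifted clear.
- **Final check:** The last wrist picture shows the tab lying flat with its edge beneath the lip. The edge and ridge positions fit a carriage value of about 0.028 (fully forward) within a few millimetres. The drive still lay in the tray. In the pictures the neighbouring things looked unmoved, though I took no measurements of the drive or of them. The robot was clear, with forces at noise level.
- **One disagreement:** Contact with the flat tab came at a reported tool height of about 15 mm, not the expected 48 mm. The fingertips therefore seem to end about 32 mm behind the stated TCP. The pictures agreed with this, so I worked from the pictures and the contact force instead.

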